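# Free the ratchet and close the hold-down onto the block

### The job

Close the ratchet hold-down onto the milled block: first press the red thumb tab at its back right down, so that the pawl swings clear of the teeth, then push the arm down by its black crossbar until the rubber pad rests on the block. Only press and push with the fingers: do not raise the arm, shift or lift the block, or disturb the other things on the bench.

Things in the scene. Friction and masses are not known exactly. Their poses are not given: they have to be found in the camera images.
- ratchet_base: Base of the ratchet hold-down, screwed to the bench, it cannot move: blue plate 285 x 120 mm, 12 mm thick, with two grey cheeks up to z = 105 mm. Origin on the bench surface directly below the arm's hinge; its x axis points (level) the way the arm reaches out, z is up; the plate spans x = -130 to +155 mm, y = -60 to +60 mm. The arm and the pawl both swing in its x-z plane (y = 0).
- hinge_axis (a point): The arm's hinge axis (along the base's y), 85 mm above the bench over the base's origin. A sector with steel teeth, 54 mm in radius about this axis, sits on the arm's back.
- clamp_arm (a joint): Angle of the arm (rad), growing as it goes down. At 0 the arm points 0.96 rad (55 degrees) above level; at 0.96 it is level and the rubber pad rests on the block; stops at -0.25 and 1.0. It starts at 0.05 to 0.15. While the pawl is in the teeth the arm can be pushed down no farther than about 0.2. The hinge is stiff: the arm stays where it is left, and some 3 to 6 N on the crossbar, square to the arm, moves it once the pawl is free.
- handle_mid (a point): Middle of the black crossbar at the arm's end: a bar 26 mm thick (13 mm radius), 84 mm long, parallel to the hinge and 175 mm from it. The arm between hinge and crossbar is an aluminium bar 22 mm wide and 14 mm thick.
- pawl (a joint): Angle of the pawl (rad): 0 = its hook is in the teeth, grows as the tab is pressed down to its stop at 0.42. From about 0.30 the hook is clear of the teeth. The pivot is stiff: the pawl stays where it is left; some 2 to 4 N on the tab moves it. Its pivot lies 57 mm behind the base's origin (base x = -57 mm) and 58.5 mm above the bench.
- tab_top (a point): Centre of the upper face of the red thumb tab of the pawl, 36 mm (base x) by 40 mm (base y) and 8 mm thick, behind the cheeks, 117 mm from the base's origin toward base -x and 82 mm above the bench at the start. It sinks about 26 mm (and goes 4 mm farther back, tilting 0.42 rad down at its rear) when pressed right down.
- pad_face (a point): Centre of the lower face of the round rubber pad (22 mm across), on a stem under the arm 100 mm from the hinge; it comes down on the block.
- work_block_centre (a point): Centre of the loose milled aluminium block, 70 x 100 x 20 mm, lying on the base plate under the pad, its top 32 mm above the bench.
- brass_bush_centre (a point): Centre (half-way up) of the loose brass-coloured flanged bush, 48 mm across, 38 mm high, beside the base plate; leave it alone.
- bolt_centre (a point): Centre of the loose steel hex bolt standing on its head, 24 mm across, 54 mm high, beside the base plate; leave it alone.
- casting_centre (a point): Centre of the loose grey aluminium gearbox casting, 145 x 197 x 58 mm, the nearer to the robot of two at the right; leave it alone.
- spanner_centre (a point): Centre of the loose steel ring-open spanner, 219 x 43 x 10 mm, at the left; leave it alone.
- marker_centre (a point): Centre of the loose black and white marker, 131 mm long, 18 mm thick, at the left; leave it alone.

How it is judged:
On the way, in this order (a step that is already met when the one before it is completed fails the run):
1. the pawl is pressed clear of the teeth while the arm is still up (value of joint pawl above 0.3 rad and value of joint clamp_arm below 0.3 rad), for 0.2 s.
2. the arm is pushed down until the pad is on the block (value of joint clamp_arm above 0.93 rad), for 0.2 s.
At the end, for the whole second after the job is handed in: The arm is down at 0.93 rad or more (pad within about 3 mm of the block's top or on it) and at rest, and the block still lies flat on the base plate under the pad, within 15 mm of where it was (value of joint clamp_arm above 0.93 rad and velocity of joint clamp_arm between -0.05 and 0.05 rad/s and horizontal distance between pad_face and work_block_centre below 0.03 m and z of work_block_centre in the frame of ratchet_base below 0.027 m and distance of work_block_centre from where it was at the start of the episode below 0.015 m); the robot touches nothing.
It fails at once if the arm is raised (joint below -0.08 rad) (value of joint clamp_arm below -0.08 rad).
It fails at once if the block is lifted more than 5 mm or shifted more than 15 mm (height (world z) of work_block_centre above 0.027 m or distance of work_block_centre from where it was at the start of the episode above 0.015 m).
It fails at once if a bystander is moved more than 15 mm (distance of any of brass_bush_centre, bolt_centre, casting_centre, spanner_centre, marker_centre from where it was at the start of the episode above 0.015 m).
It also fails if it takes over 45 s, if anything falls off the work surface, if the arm or the gripper's body presses on something with over 40 N, if the wrist force passes 120 N, or if a joint passes its speed limit or range.

### The arm

A 6-joint arm with a two-finger parallel gripper is mounted at the origin on a cart in front of the work surface, level with it; the furniture and walls round the work are solid. World frame = base frame: x ahead of the robot, y to its left, z up, the work surface at z = 0. Lengths are in m, angles in rad, forces in N, time in s.
With the tool pointing down it reaches from about 0.425 to 0.95 m from the base axis. Payload 3.5 kg.
Tool frame: the origin (TCP) lies on the centre line of the jaws, within the pads' length; the fingertips stand tip_extent ahead of it and the grasp point (between the pads) lies 2 mm behind it (tip_extent is the distance from the TCP to the fingertips, in m); z points along the fingers, y is the direction in which the jaws open and shut (so a half turn about z gives the same grasp; the last joint's range is limited). The gripper opens to 85 mm and grips with 20 to 120 N. Pads are 22 mm wide; open, the fingers measure 114 mm over their backs; the gripper's body (76 mm by 85 mm) begins 54 mm behind the grasp point. The pads swing forward as they close: fully open they stand 13 mm farther back than shut.
Start: joints at [1.159, 0.286, 1.577, -0, 1.279, -0.15], TCP at [0.175, 0.652, 0.248] pointing down, gripper open.
Joint ranges: [-2.77, 2.77], [-0.9, 2.22], [0.21, 2.48], [-1.53, 4.67], [0.24, 2.81], [-2.84, 2.84]. Speed limits (rad/s): [2.79, 2.79, 3.14, 3.14, 3.14, 3.14].

### API

Orientations are given as a unit quaternion [x, y, z, w].
In Python, from plant import * gives the robot as it stands.
- The arm moves only by the shell command python3 -m crank 'ROWS' [FORCE]. ROWS is JSON, a list of rows, each a list of 7 numbers: the gripper's target within -1 to 1 (shut at 1, half-way at 0, fully open at -1), then the shift along the tool's x, y, z in cm, then the turn, a rotation vector about the tool's x, y, z in degrees. In form: [[fingers, tx, ty, tz, wx, wy, wz], ...]. A call has 1 to 5 rows; each row shifts and turns the commanded pose from where the row before left it, along the tool's axes as they then stand; what a row does not reach is not made up. A row lasts 1/10 s, in which the tool goes at most 50 mm and 8.59 degrees, less where a joint would pass 70% of its speed; a pose out of reach is approached as far as the arm can. A call is refused whole if a number of a shift passes 5 or a number of a turn 8.59, either way. A call with a gripper value outside its range is refused whole. The fingers move at their own pace and stop on an object; FORCE is the grip in N (left out, the last holds). Time passes only in rows, so rows that do not move let the fingers close. It gives the time, the measured TCP pose, the force and the opening at its end, in the units of the state.
- get_state(): the state, without advancing time (a new reading comes with each control period).
- read_camera(name): name is "scene" or "side" or "wrist"; returns a dict with "color" (480x640x3 uint8, red, green, blue), "vfov" (degrees; the focal length in pixels is half the picture's height over the tangent of half this angle, whatever the lens; pixels are square), "cx", "cy" (the principal point, pixels), "cam_to_world" (4x4, takes a point from camera to world coordinates). Camera axes: x right, y up, looking along -z (the intrinsics and any distortion apply to the point x, -y, -z); pixel columns grow to the right and rows downward; lengths in m; the calibration is good to about 2 mm. A picture is of the moment at which its call begins. There is no depth.
- sign_off(): hands the job in, once; it reports no verdict.
Trained networks look in the newest picture that a camera, given by its name, has taken for a name from the list of things; names that differ only in an ending like _2 or _b are one class to them, and where a whole thing is asked for, a point or a joint stands for the part that bears it (a point fixed in the world has none). Each returns a list of dicts, best first, with "p" (0 to 1); they miss things now and then, are a little off and sometimes report something else, mostly with a low value. They report only what shows in the picture. A call takes as long as a camera call.
- trace(thing, camera): "pixels" (480x640 bool, what is visible of it) and "location" ([column, row] in pixels, amid what is visible of it).
- place_of(thing, camera): "location" ([column, row] in pixels: a listed point, or the origin of a listed thing).
The state is a dict: "time": time; "qpos": joint angles; "dq": joint speeds; "joint_efforts": joint torques, N m; "eef_pos": TCP position; "tcp_rot": TCP orientation; "contact_force": force on the tool from outside, world axes, zero at the start; "wrist_torque": the same for the moment, N m; "opening": opening from 0.0 (shut) to 1.0 (fully open).
Only numpy, scipy, OpenCV 4.12 (cv2) and the standard library are available. Lean on these libraries where they do the work, as an engineer would, in place of code of your own. Each camera call takes 0.05 s, during which the arm holds its last target.

## Working session

There is one attempt and no reset: what is moved stays moved. The work goes in short steps, Python scripts to look and compute and a shell command to move; the robot and the scene stay as the last step left them, time stands still between calls to the robot, and variables do not carry over. Pictures are saved under pics/ and viewed, and the job is handed in when it is done.

```bash
ls; mkdir -p pics; cat > h.py <<'E'
from plant import *
import numpy as np, cv2
def snap(n,fn):
    c=read_camera(n); cv2.imwrite('pics/'+fn,c['color'][:,:,::-1]); return c
def ray(c,px):
    f=240/np.tan(np.radians(c['vfov'])/2)
    d=np.array([(px[0]-c['cx'])/f,-(px[1]-c['cy'])/f,-1.])
    T=np.array(c['cam_to_world']); return T[:3,3],T[:3,:3]@d
def atz(c,px,z):
    o,d=ray(c,px); return o+d*(z-o[2])/d[2]
def proj(c,P):
    T=np.array(c['cam_to_world']); p=T[:3,:3].T@(np.array(P)-T[:3,3])
    f=240/np.tan(np.radians(c['vfov'])/2)
    return np.array([c['cx']-f*p[0]/p[2],c['cy']+f*p[1]/p[2]])
def tri(rs):
    A=0;b=0
    for o,d in rs:
        d=d/np.linalg.norm(d);M=np.eye(3)-np.outer(d,d);A=A+M;b=b+M@o
    return np.linalg.solve(A,b)
E
python3 - <<'E'
from h import *
C={n:snap(n,n+'0.png') for n in('scene','side','wrist')}
for n in C:
    c=C[n];print(n,c['vfov'],c['cx'],c['cy'],[k for k in c],np.round(c['cam_to_world'],3).tolist())
for t in ['ratchet_base','hinge_axis','handle_mid','tab_top','pad_face','work_block_centre','brass_bush_centre','bolt_centre']:
    for n in C:
        print(t,n,[(np.round(r['location']).tolist(),round(r['p'],2)) for r in place_of(t,n)[:2]])
s=get_state();print({k:np.round(v,3).tolist() for k,v in s.items()})
import plant;print([x for x in dir(plant) if x[0]!='_'], globals().get('tip_extent'))
E
```

```text
pics
scene 46.34110195580746 311.9786070465781 240.04065238049822 ['color', 'vfov', 'cx', 'cy', 'cam_to_world'] [[0.807, 0.271, -0.525, -0.129], [-0.591, 0.355, -0.724, -0.929], [-0.01, 0.895, 0.447, 0.732], [0.0, 0.0, 0.0, 1.0]]
side 53.80750014446074 321.30741607343526 241.74661164177468 ['color', 'vfov', 'cx', 'cy', 'cam_to_world'] [[1.0, -0.024, 0.017, 0.548], [0.029, 0.646, -0.763, -0.79], [0.007, 0.763, 0.647, 0.819], [0.0, 0.0, 0.0, 1.0]]
wrist 71.30236969275002 318.9441584747136 235.6899081833041 ['color', 'vfov', 'cx', 'cy', 'cam_to_world'] [[0.258, -0.917, -0.305, 0.097], [0.966, 0.244, 0.083, 0.673], [-0.002, -0.316, 0.949, 0.373], [0.0, 0.0, 0.0, 1.0]]
ratchet_base scene [([329.0, 318.0], 0.62)]
ratchet_base side [([321.0, 314.0], 0.94)]
ratchet_base wrist []
hinge_axis scene [([330.0, 287.0], 0.66)]
hinge_axis side [([318.0, 285.0], 0.63)]
hinge_axis wrist []
handle_mid scene [([295.0, 213.0], 0.69)]
handle_mid side [([323.0, 205.0], 0.84), ([278.0, 325.0], 0.55)]
handle_mid wrist []
tab_top scene [([363.0, 305.0], 0.67)]
tab_top side [([322.0, 333.0], 0.77), ([322.0, 28
[... 245 characters left out ...]
t []
brass_bush_centre scene [([348.0, 284.0], 0.67)]
brass_bush_centre side [([367.0, 293.0], 0.81), ([322.0, 313.0], 0.33)]
brass_bush_centre wrist []
bolt_centre scene [([315.0, 335.0], 0.69)]
bolt_centre side [([279.0, 325.0], 0.63)]
bolt_centre wrist []
{'time': 1.35, 'qpos': [1.159, 0.286, 1.577, -0.0, 1.279, -0.15], 'dq': [0.0, 0.001, 0.0, -0.0, 0.001, 0.001], 'joint_efforts': [-0.001, -40.596, -29.293, -0.0, 0.001, -0.0], 'eef_pos': [0.175, 0.652, 0.248], 'tcp_rot': [0.131, 0.991, 0.0, 0.0], 'contact_force': [0.592, -0.044, 0.573], 'wrist_torque': [0.04, -0.012, -0.022], 'opening': 0.997}
['Unreachable', 'get_state', 'place_of', 'read_camera', 'sign_off', 'tip_extent', 'trace'] 0.017
```

View images.

View pics/scene0.png

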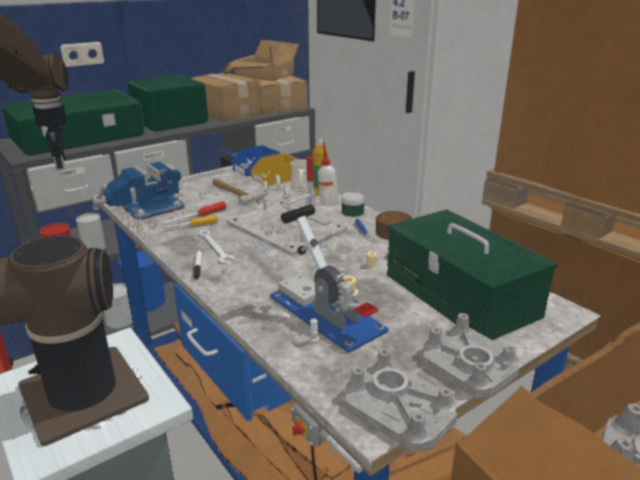

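View pics/side0.png

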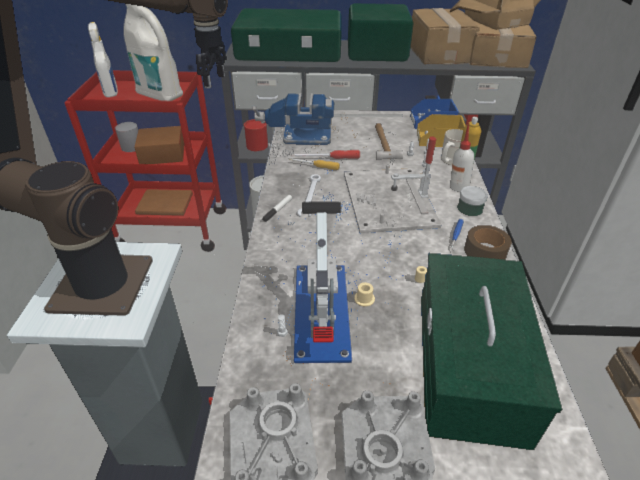

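```bash
cat > cal.py <<'E'
from h import *
import json
E
python3 - <<'E'
from h import *
C={n:read_camera(n) for n in('scene','side')}
import pickle;pickle.dump(C,open('C.pkl','wb'))
D={'ratchet_base':((329,318),(321,314)),'hinge':((330,287),(318,285)),'handle':((295,213),(323,205)),'tab':((363,305),(322,333)),'block':((300,288),(324,271)),'bush':((348,284),(367,293)),'bolt':((315,335),(279,325))}
for k,(a,b) in D.items():
    r=[ray(C['scene'],a),ray(C['side'],b)]
    P=tri(r);print(k,np.round(P,3),[np.round(proj(C[n],P)-q,1) for n,q in zip(C,(a,b))])
E
```

```text
ratchet_base [ 0.533 -0.076 -0.006] [array([-0.8, -1.1]), array([0.3, 1.4])]
hinge [ 0.527 -0.083  0.088] [array([-2.1, -2.9]), array([0.7, 3.6])]
handle [0.532 0.048 0.213] [array([-0.1, -0.1]), array([0. , 0.1])]
tab [ 0.537 -0.194  0.084] [array([1.2, 1.3]), array([-0.4, -1.8])]
block [0.537 0.044 0.015] [array([-0.7, -0.9]), array([0.2, 1.1])]
bush [ 0.638 -0.022  0.017] [array([0.4, 0.5]), array([-0.2, -0.7])]
bolt [ 0.445 -0.139  0.023] [array([-1.6, -2. ]), array([0.4, 2.5])]
```

The scene view shows the hold-down with its red tab at (366,309) and its crossbar at (297,213). The side view puts the tab at (322,335), the crossbar at (322,207), the bush at (366,294) and the bolt at (281,325). The base's x axis runs about along world +y, and the triangulated heights (tab 84 mm, crossbar 213 mm) fit the given sizes. First I raise the tool and turn it, with the fingers shut.

```bash
python3 -m crank '[[1,0,0,-4,0,0,-7.5],[1,0,0,-4,0,0,-7.5],[1,-1.8,-4.25,0,0,0,0],[1,-1.8,-4.25,0,0,0,0],[1,-1.8,-4.25,0,0,0,0]]' 40
python3 - <<'E'
import pickle
from h import *
from scipy.optimize import least_squares
C=pickle.load(open('C.pkl','rb'))
D=[((0,0,0),(329,318),(321,314)),((0,0,.085),(330,287),(318,285)),((-.117,0,.082),(363,305),(322,333)),]
def W(p,v):
    c,s=np.cos(p[2]),np.sin(p[2]);return np.array([p[0]+c*v[0]-s*v[1],p[1]+s*v[0]+c*v[1],v[2]])
def hb(t): return (.175*np.cos(.96-t),0,.085+.175*np.sin(.96-t))
def f(p):
    r=[]
    for v,a,b in D+[(hb(p[3]),(295,213),(323,205))]:
        r+=[proj(C['scene'],W(p,v))-a,proj(C['side'],W(p,v))-b]
    return np.concatenate(r)
s=least_squares(f,[.533,-.077,1.57,.1],loss='soft_l1');print(s.x,f(s.x).round(1))
for v in [(-.117,0,.082),hb(s.x[3]),hb(.96)]:print(W(s.x,v).round(3))
E
```

```text
time: 1.95
eef_pos: [0.229, 0.5233, 0.3288]
tcp_rot: [-0.001, 1.0, 0.0, 0.0]
contact_force: [0.7, -0.7, -0.9]
opening: 0.143
[ 0.53295374 -0.0766772   1.59953441  0.1242944 ] [-0.8 -3.1  0.2 -0.2 -1.6 -3.8  3.5  2.6  0.8  1.9 -0.5 -1.6  0.9  0.6
 -1.1  1.5]
[ 0.536 -0.194  0.082]
[0.53  0.041 0.215]
[0.528 0.098 0.085]
```

```bash
python3 -m crank '[[1,-1.9,-4.5,0,0,0,0],[1,-1.9,-4.5,0,0,0,0],[1,-1.9,-4.5,0,0,0,0],[1,-1.9,-4.5,0,0,0,0],[1,-1.9,-4.5,0,0,0,0]]'
python3 -m crank '[[1,-1.9,-4.5,0,0,0,0],[1,-1.9,-4.5,0,0,0,0],[1,-1.9,-4.5,0,0,0,0],[1,-1.9,-4.5,0,0,0,0],[1,-1.9,-4.5,0,0,0,0]]'
```

```text
time: 2.45
eef_pos: [0.3239, 0.2977, 0.3286]
tcp_rot: [-0.0, 1.0, 0.0, 0.001]
contact_force: [1.6, -0.7, 0.1]
opening: 0.002
time: 2.95
eef_pos: [0.4189, 0.0725, 0.3288]
tcp_rot: [0.0, 1.0, 0.0, 0.001]
contact_force: [1.3, 0.5, 0.2]
opening: 0.002
```

```bash
python3 -m crank '[[1,-1.9,-4.5,0,0,0,0],[1,-1.9,-4.5,0,0,0,0],[1,-1.9,-4.5,0,0,0,0],[1,-1.9,-4.5,0,0,0,0],[1,-1.9,-4.5,0,0,0,0]]'
python3 -m crank '[[1,-2.2,-4.3,0,0,0,0],[1,0,0,0,0,0,0]]'
python3 - <<'E'
from h import *
for n in('wrist','side'):
    c=snap(n,n+'1.png')
    print(n,[(np.round(r['location']).tolist(),round(r['p'],2),atz(c,r['location'],.082).round(3)) for r in place_of('tab_top',n)[:3]])
E
```

```text
time: 3.45
eef_pos: [0.5141, -0.1526, 0.3286]
tcp_rot: [0.0, 1.0, -0.0, 0.0]
contact_force: [0.1, 0.5, 0.1]
opening: -0.002
time: 3.65
eef_pos: [0.5367, -0.1983, 0.3269]
tcp_rot: [0.002, 1.0, -0.0, -0.001]
contact_force: [0.9, 0.5, -0.9]
opening: 0.005
wrist [([320.0, 200.0], 0.56, array([ 0.538, -0.197,  0.082]))]
side [([320.0, 334.0], 0.79, array([ 0.534, -0.201,  0.082]))]
```

View pics/wrist1.png

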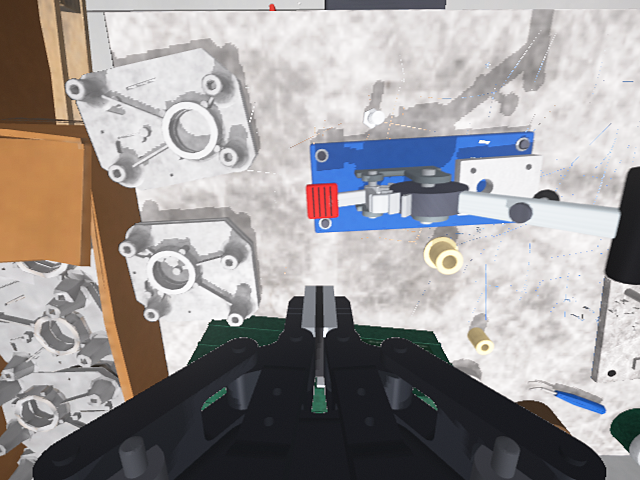

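The wrist view shows the tab at (322,200), which puts it at (0.538,-0.197). That agrees with the fit, and the tool is right above it.

```bash
python3 -m crank '[[1,0,0,5,0,0,0],[1,0,0,5,0,0,0],[1,0,0,5,0,0,0],[1,0,0,4,0,0,0],[1,0,0,1.3,0,0,0]]'
python3 -m crank '[[1,0,0,0.6,0,0,0],[1,0,0,0.6,0,0,0],[1,0,0,0.4,0,0,0]]'
```

```text
time: 4.35
eef_pos: [0.5326, -0.1904, 0.1209]
tcp_rot: [-0.001, 1.0, 0.002, -0.004]
contact_force: [0.5, 0.4, 0.3]
opening: -0.0
time: 4.65
eef_pos: [0.5372, -0.1941, 0.1117]
tcp_rot: [-0.0, 1.0, -0.001, 0.002]
contact_force: [-1.3, 0.8, 1.3]
opening: 0.001
```

```bash
python3 -m crank '[[1,0,-0.3,0.4,0,0,0],[1,0,0,0.4,0,0,0],[1,0,0,0.4,0,0,0],[1,0,0,0,0,0,0]]'
python3 -m crank '[[1,0,0,0.4,0,0,0],[1,0,0,0.4,0,0,0],[1,0,0,0,0,0,0]]'
```

```text
time: 5.05
eef_pos: [0.536, -0.197, 0.0975]
tcp_rot: [0.0, 1.0, -0.0, 0.0]
contact_force: [-0.2, 0.5, 0.0]
opening: 0.0
time: 5.35
eef_pos: [0.5363, -0.1981, 0.0896]
tcp_rot: [-0.0, 1.0, -0.002, 0.001]
contact_force: [0.6, -4.7, 0.5]
opening: 0.004
```

```bash
python3 -m crank '[[1,0,0,0.3,0,0,0],[1,0,0,0.3,0,0,0],[1,0,0,0,0,0,0]]'
python3 -m crank '[[1,0,0,0.3,0,0,0],[1,0,0,0,0,0,0]]'
python3 - <<'E'
from h import *
for n in('wrist','side','scene'):
    c=snap(n,n+'2.png'); g=c['color']
    o=np.array([-.04,0,0]); p=proj(c,[.536,-.198,.07]).astype(int); x,y=np.clip(p,70,[570,410])
    k=g[y-70:y+70,x-90 if x>90 else 0:x+90]
    cv2.imwrite('pics/%s2z.png'%n,cv2.resize(k,None,fx=4,fy=4,interpolation=cv2.INTER_CUBIC)[:,:,::-1]);print(n,p)
print(get_state()['contact_force'])
E
```

```text
time: 5.65
eef_pos: [0.5364, -0.199, 0.0839]
tcp_rot: [-0.0, 1.0, -0.003, 0.001]
contact_force: [1.2, -8.0, 1.0]
opening: 0.004
time: 5.85
eef_pos: [0.5365, -0.1993, 0.081]
tcp_rot: [-0.001, 1.0, -0.003, 0.001]
contact_force: [-0.8, -7.7, 0.7]
opening: -0.003
wrist [321 305]
side [321 337]
scene [364 312]
[-0.40317637 -8.72478961  1.39311371]
```

View pics/scene2z.png

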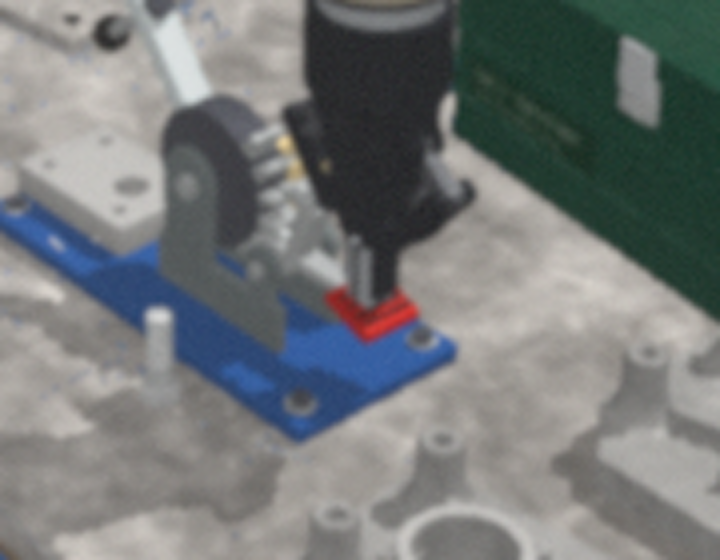

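View pics/wrist2.png

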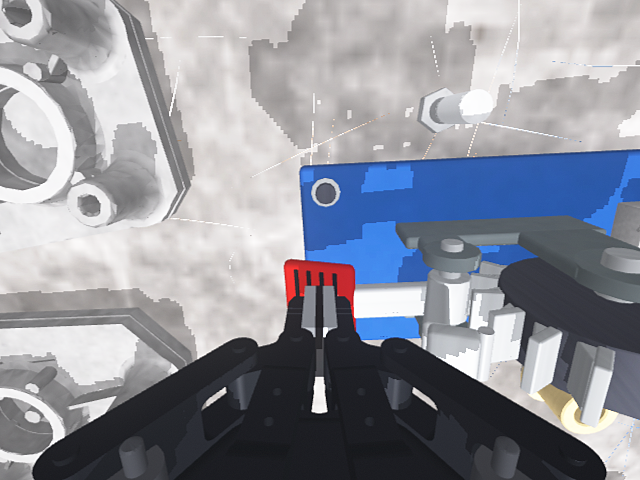

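View pics/side2z.png

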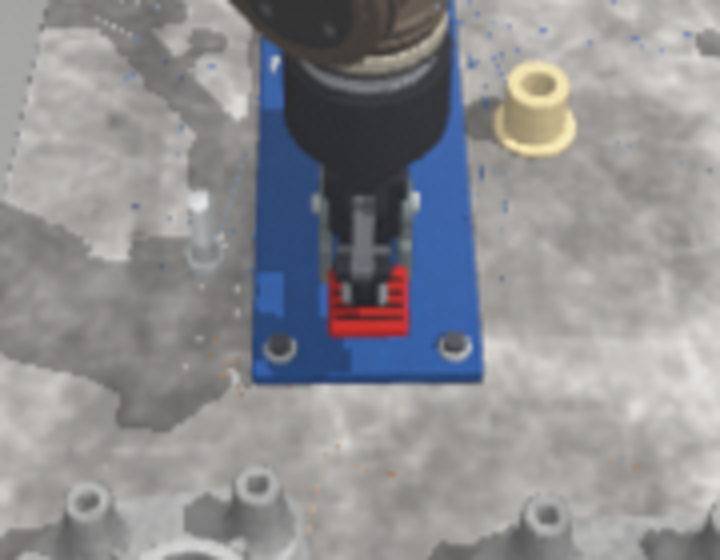

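The scene view shows the shut gripper's linkage sticking out toward the sector teeth, and the −8 N along y fits a contact there. The pawl is already partly down. I'll back up and turn the gripper 90° so the linkage spans across the base instead.

```bash
python3 -m crank '[[1,0,-0.2,-2,0,0,0],[1,0,0,-4,0,0,0],[1,0,0,-2,0,0,0],[1,0,0,0,0,0,0]]'; python3 -c "
from h import *
print(get_state()['qpos'])
for n in ['scene','side']:
    c=snap(n,n+'3.png');print([(r['location'],r['p']) for r in place_of('handle_mid',n)[:2]],[(r['location'],r['p']) for r in place_of('tab_top',n)[:2]])
"
```

```text
time: 6.4
eef_pos: [0.5374, -0.1991, 0.1636]
tcp_rot: [0.0, 1.0, -0.001, 0.003]
contact_force: [0.8, 0.1, 0.6]
opening: 0.0
[-5.32098843e-01  1.46042407e-01  1.90485353e+00  1.06993535e-03
  1.08471420e+00 -2.10322501e+00]
[([296.3, 213.3], 0.67), ([312.2, 330.2], 0.4)] [([365.5, 311.5], 0.95)]
[] []
```

```bash
python3 -m crank '[[1,0,0,0,0,0,8.5],[1,0,0,0,0,0,8.5],[1,0,0,0,0,0,8.5],[1,0,0,0,0,0,8.5],[1,0,0,0,0,0,8.5]]'
python3 -m crank '[[1,0,0,0,0,0,8.5],[1,0,0,0,0,0,8.5],[1,0,0,0,0,0,8.5],[1,0,0,0,0,0,8.5],[1,0,0,0,0,0,8.5]]'
python3 -m crank '[[1,0,0,0,0,0,5],[1,0,0,0,0,0,0]]';python3 -c "
from h import *
print(get_state()['qpos'])
c=snap('wrist','wrist4.png');print([(r['location'],r['p']) for r in place_of('tab_top','wrist')[:2]])"
```

```text
time: 7.2
eef_pos: [0.5351, -0.1981, 0.1589]
tcp_rot: [0.365, 0.931, 0.0, -0.001]
contact_force: [-0.2, -0.2, 0.2]
opening: -0.0
time: 7.7
eef_pos: [0.5351, -0.1981, 0.1589]
tcp_rot: [0.678, 0.735, -0.0, -0.001]
contact_force: [0.7, -0.0, 0.2]
opening: 0.001
time: 7.9
eef_pos: [0.5351, -0.1981, 0.159]
tcp_rot: [0.707, 0.707, -0.0, -0.001]
contact_force: [-0.6, -0.4, -0.5]
opening: 0.0
[-5.32423602e-01  1.50399819e-01  1.90923068e+00  1.32318824e-04
  1.08435946e+00 -5.32608841e-01]
[([323.9, 250.9], 0.85)]
```

View pics/wrist4.png

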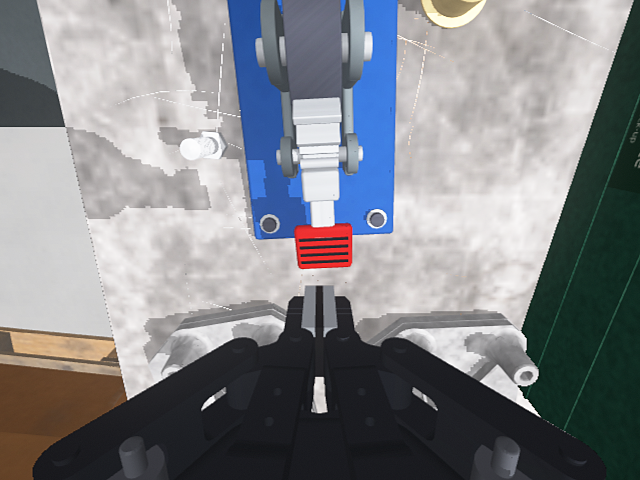

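```bash
python3 -c "
from h import *
c=read_camera('wrist')
for z in (.065,.075): print(z,atz(c,(323.9,250.9),z).round(4))"
python3 -m crank '[[1,0,0,3,0,0,0],[1,0,0,2,0,0,0],[1,0,0,1,0,0,0],[1,0,0,0.6,0,0,0],[1,0,0,0,0,0,0]]'
```

```text
0.065 [ 0.5401 -0.2014  0.065 ]
0.075 [ 0.5399 -0.1976  0.075 ]
time: 8.55
eef_pos: [0.5355, -0.1984, 0.0939]
tcp_rot: [0.707, 0.707, -0.0, -0.0]
contact_force: [0.4, 0.5, 0.7]
opening: -0.004
```

```bash
python3 -m crank '[[1,-0.2,0.2,0.6,0,0,0],[1,0,0,0.4,0,0,0],[1,0,0,0,0,0,0]]'
python3 -m crank '[[1,0,0,0.3,0,0,0],[1,0,0,0.3,0,0,0],[1,0,0,0,0,0,0]]'
```

```text
time: 8.85
eef_pos: [0.5383, -0.201, 0.0847]
tcp_rot: [0.707, 0.707, 0.0, 0.001]
contact_force: [0.8, -0.3, -0.3]
opening: 0.003
time: 9.15
eef_pos: [0.5379, -0.2007, 0.0783]
tcp_rot: [0.707, 0.707, 0.0, 0.0]
contact_force: [1.0, -0.0, 1.2]
opening: -0.001
```

```bash
python3 -m crank '[[1,0,0,0.3,0,0,0],[1,0,0,0.2,0,0,0],[1,0,0,0,0,0,0]]'
python3 -m crank '[[1,0,0,0.2,0,0,0],[1,0,0,0,0,0,0]]'
```

```text
time: 9.45
eef_pos: [0.5383, -0.2009, 0.0761]
tcp_rot: [0.707, 0.707, -0.0, 0.0]
contact_force: [-4.4, 0.2, 14.9]
opening: 0.003
time: 9.65
eef_pos: [0.5385, -0.201, 0.0756]
tcp_rot: [0.707, 0.707, -0.0, -0.0]
contact_force: [-6.7, 1.9, 20.6]
opening: 0.004
```

```bash
python3 - <<'E'
from h import *
o=[]
for n in('side','scene'):
    c=snap(n,n+'5.png'); g=c['color']
    p=proj(c,[.536,-.198,.07]).astype(int); x,y=p
    o.append(cv2.resize(g[y-75:y+75,x-50:x+50],None,fx=4,fy=4,interpolation=cv2.INTER_CUBIC))
cv2.imwrite('pics/z5.png',np.hstack(o)[:,:,::-1])
print(get_state()['contact_force'],get_state()['wrist_torque'])
E
```

```text
[-7.3192571   2.13233712 21.43399086] [0.61220054 1.26476597 0.04353569]
```

View pics/z5.png

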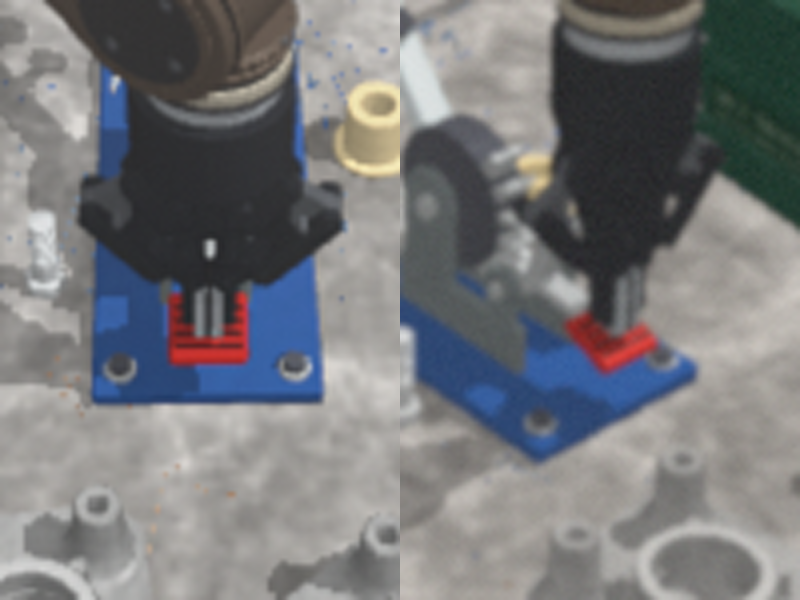

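The tab sits tilted at its stop: the force rose to 21 N with almost no further travel, at the height the geometry gives for about 0.4 rad. Next I lift off and go to the crossbar.

```bash
python3 -m crank '[[1,0,0,-2,0,0,0],[1,0,0,-5,0,0,0],[1,0,0,-5,0,0,0],[1,0,0,-5,0,0,0],[1,0,0,-5,0,0,0]]'
python3 -m crank '[[1,0,0,-3,0,0,0],[1,0,0,0,0,0,0]]'
python3 - <<'E'
from h import *
c=snap('wrist','wrist6.png')
for n in ('wrist','side','scene'):
    c=read_camera(n)
    for t,z in(('tab_top',.056),('handle_mid',.215)):
        print(n,t,[(np.round(r['location']).tolist(),round(r['p'],2),atz(c,r['location'],z).round(3)) for r in place_of(t,n)[:2]])
E
```

```text
time: 10.25
eef_pos: [0.5369, -0.1997, 0.2923]
tcp_rot: [0.707, 0.707, 0.0, -0.001]
contact_force: [0.6, -0.6, -0.1]
opening: -0.002
time: 10.45
eef_pos: [0.5394, -0.2011, 0.3277]
tcp_rot: [0.707, 0.707, 0.002, 0.005]
contact_force: [0.8, 0.3, -0.2]
opening: -0.003
wrist tab_top [([319.0, 198.0], 0.84, array([ 0.541, -0.203,  0.056]))]
wrist handle_mid []
side tab_top [([321.0, 342.0], 0.8, array([ 0.536, -0.2  ,  0.056])), ([365.0, 292.0], 0.15, array([ 0.629, -0.059,  0.056]))]
side handle_mid []
scene tab_top [([363.0, 314.0], 0.59, array([ 0.543, -0.184,  0.056]))]
scene handle_mid [([298.0, 212.0], 0.62, array([0.537, 0.042, 0.215]))]
```

View pics/wrist6.png

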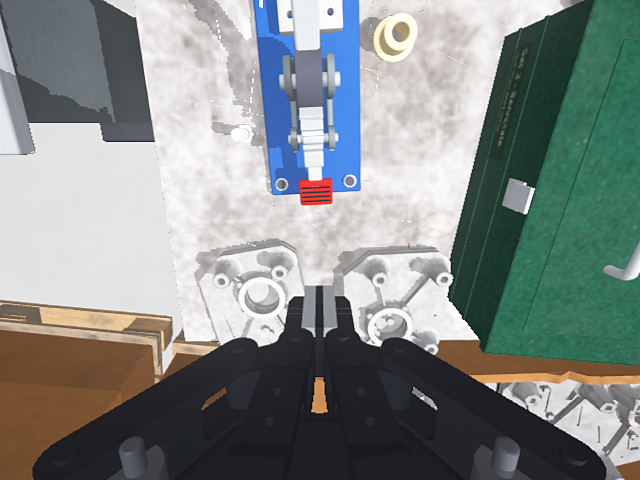

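The wrist view shows the tab at (317,191), unmoved after release and consistent with z ≈ 56 mm, so the pawl is right down. Now over to the crossbar.

```bash
python3 -m crank '[[1,4,-0.1,0,0,0,0],[1,4.8,-0.2,0,0,0,0],[1,4.8,-0.2,0,0,0,0],[1,4.8,-0.1,0,0,0,0],[1,4.8,0,0,0,0,0]]'
python3 -m crank '[[1,0.5,0,4,0,0,0],[1,0,0,2,0,0,0],[1,0,0,0,0,0,0]]'
python3 - <<'E'
from h import *
o=[]
for n in('side','scene','wrist'):
    c=snap(n,n+'7.png'); print(n,proj(c,[.532,.038,.215]),[(r['location'],r['p']) for r in place_of('handle_mid',n)])
E
```

```text
time: 11.45
eef_pos: [0.5313, 0.0332, 0.3213]
tcp_rot: [0.707, 0.707, 0.0, 0.0]
contact_force: [0.8, 0.2, -0.2]
opening: 0.0
time: 11.75
eef_pos: [0.5295, 0.0374, 0.2571]
tcp_rot: [0.707, 0.708, -0.003, -0.003]
contact_force: [0.2, -0.4, -0.5]
opening: 0.002
side [322.9708542  207.21992228] [([321.2, 208.8], 0.68)]
scene [297.45066638 213.6067386 ] [([296.8, 210.8], 0.71), ([214.4, 247.6], 0.65)]
wrist [315.05493916 271.43712376] [([305.4, 287.7], 0.97), ([311.3, 242.9], 0.73)]
```

View pics/scene7.png

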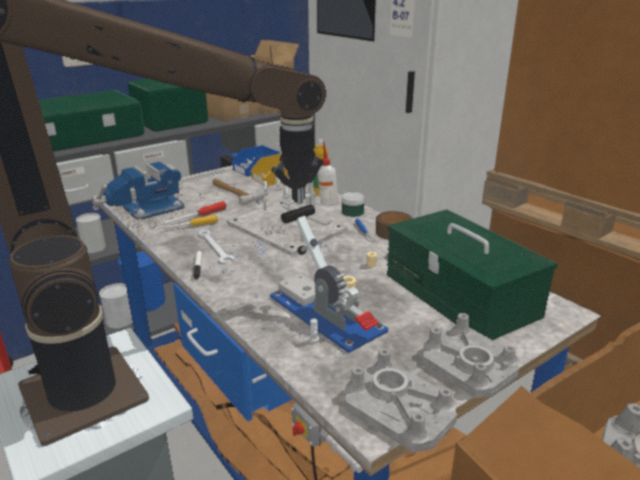

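View pics/wrist7.png

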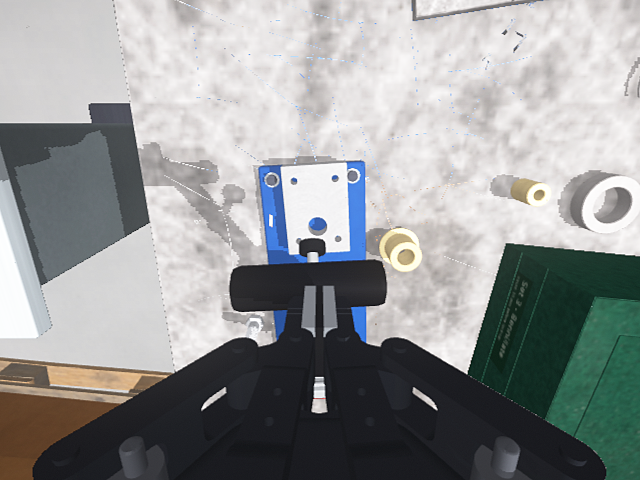

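```bash
python3 - <<'E'
from h import *
c=read_camera('wrist');s=get_state()['eef_pos'];print(s)
print(atz(c,(308,285),.215),atz(c,(308,285),.22),proj(c,np.array(s)-[0,0,.017]))
E
```

```text
[0.53245783 0.03597307 0.26299793]
[0.52787948 0.02942434 0.215     ] [0.52804231 0.03195056 0.22      ] [315.61284683 302.07191784]
```

```bash
python3 -m crank '[[1,0,0,1,0,0,0],[1,0,0,0.5,0,0,0],[1,0,0,0.4,0,0,0],[1,0,0,0,0,0,0]]'
python3 -m crank '[[1,0.3,0,0.4,0,0,0],[1,0.4,0,0.4,0,0,0],[1,0,0,0,0,0,0]]'
```

```text
time: 12.5
eef_pos: [0.5327, 0.0394, 0.2464]
tcp_rot: [0.707, 0.707, 0.004, -0.001]
contact_force: [-3.4, 6.3, 13.8]
opening: -0.001
time: 12.8
eef_pos: [0.533, 0.0467, 0.2381]
tcp_rot: [0.707, 0.707, 0.004, -0.001]
contact_force: [-1.7, 8.3, 11.0]
opening: 0.004
```

```bash
python3 -m crank '[[1,0.4,0,0.45,0,0,0],[1,0.4,0,0.5,0,0,0],[1,0.4,0,0.5,0,0,0],[1,0.35,0,0.5,0,0,0],[1,0.35,0,0.5,0,0,0]]'
```

```text
time: 13.3
eef_pos: [0.5329, 0.0644, 0.212]
tcp_rot: [0.707, 0.707, 0.003, 0.0]
contact_force: [0.3, 3.4, 6.1]
opening: 0.001
```

```bash
python3 -m crank '[[1,0.5,0,0.7,0,0,0],[1,0.5,0,0.7,0,0,0],[1,0.5,0,0.7,0,0,0],[1,0.45,0,0.8,0,0,0],[1,0.4,0,0.8,0,0,0]]'
python3 -m crank '[[1,0.3,0,0.7,0,0,0],[1,0.2,0,0.7,0,0,0],[1,0.2,0,0.7,0,0,0],[1,0.2,0,0.7,0,0,0],[1,0.1,0,0.5,0,0,0]]'
python3 -c "
from h import *
snap('scene','scene8.png');snap('wrist','wrist8.png')"
```

```text
time: 13.8
eef_pos: [0.532, 0.0868, 0.1728]
tcp_rot: [0.707, 0.707, 0.001, -0.0]
contact_force: [-0.5, 3.9, 3.4]
opening: 0.001
time: 14.3
eef_pos: [0.5314, 0.096, 0.1388]
tcp_rot: [0.707, 0.707, -0.0, -0.0]
contact_force: [0.3, 2.3, 3.2]
opening: -0.002
```

View pics/wrist8.png

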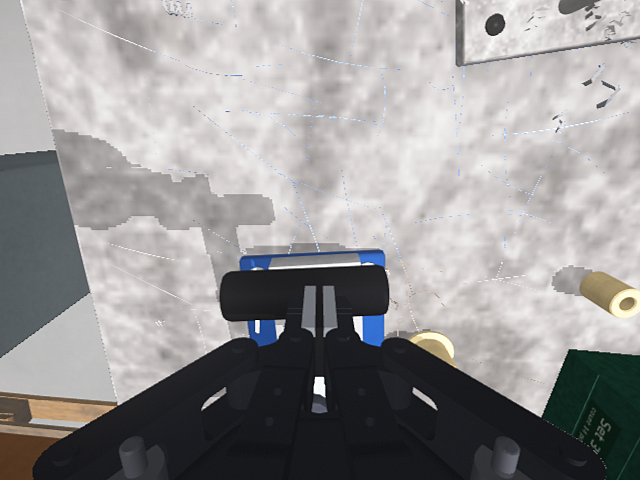

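View pics/scene8.png

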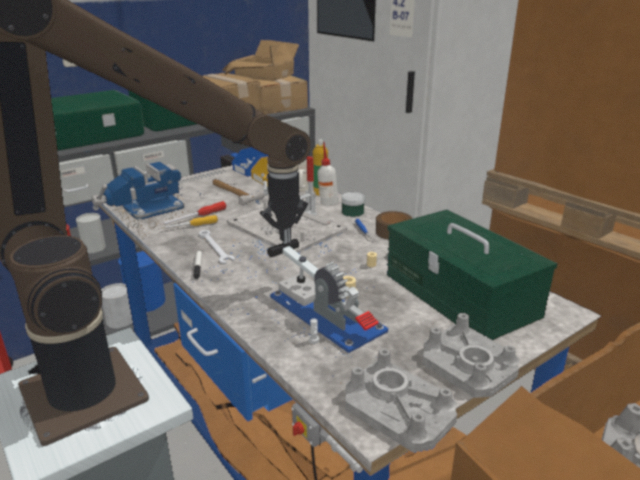

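The scene view shows the arm nearly level, with the pad just above the block at (300,288) and the fingers on the crossbar at (283,248). About 24 mm are left.

```bash
python3 -m crank '[[1,0.1,0,0.5,0,0,0],[1,0,0,0.5,0,0,0],[1,0,0,0.4,0,0,0],[1,0,0,0.3,0,0,0],[1,0,0,0,0,0,0]]'
python3 -m crank '[[1,0,0,0.3,0,0,0],[1,0,0,0.2,0,0,0],[1,0,0,0,0,0,0]]'
```

```text
time: 14.9
eef_pos: [0.5315, 0.0968, 0.1222]
tcp_rot: [0.707, 0.707, -0.0, 0.0]
contact_force: [-0.6, -0.5, 0.5]
opening: -0.0
time: 15.2
eef_pos: [0.5317, 0.0969, 0.1175]
tcp_rot: [0.707, 0.707, -0.0, 0.0]
contact_force: [-0.0, 0.5, -1.2]
opening: 0.002
```

```bash
python3 -m crank '[[1,0,0,0.2,0,0,0],[1,0,0,0.2,0,0,0],[1,0,0,0,0,0,0]]'
python3 -c "
from h import *
o=[]
for n in('side','scene','wrist'):
    c=snap(n,n+'9.png');p=proj(c,[.53,.06,.08]).astype(int);p=np.clip(p,75,[565,405]);x,y=p
    o.append(cv2.resize(c['color'][y-75:y+75,x-45:x+45],None,fx=3,fy=3,interpolation=cv2.INTER_CUBIC))
cv2.imwrite('pics/z9.png',np.hstack(o)[:,:,::-1])"
```

```text
time: 15.5
eef_pos: [0.5318, 0.0971, 0.1148]
tcp_rot: [0.707, 0.707, -0.0, -0.0]
contact_force: [-3.1, -0.0, 7.8]
opening: 0.001
```

View pics/z9.png

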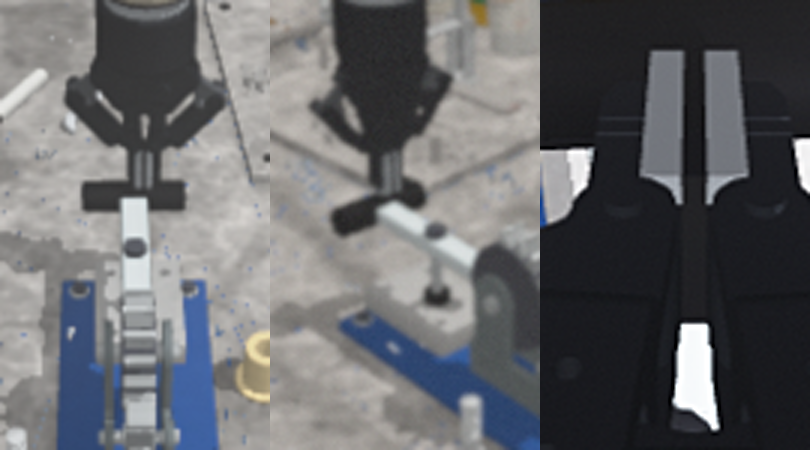

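```bash
python3 -m crank '[[1,0,0,0.2,0,0,0],[1,0,0,0.1,0,0,0],[1,0,0,0,0,0,0]]'
python3 -m crank '[[1,0,0,0.15,0,0,0],[1,0,0,0,0,0,0],[1,0,0,0,0,0,0]]'
```

```text
time: 15.95
eef_pos: [0.532, 0.0971, 0.1146]
tcp_rot: [0.707, 0.707, -0.001, -0.0]
contact_force: [-9.6, 0.3, 19.0]
opening: 0.002
time: 16.25
eef_pos: [0.5321, 0.0971, 0.1145]
tcp_rot: [0.707, 0.707, -0.001, -0.001]
contact_force: [-12.5, 0.3, 25.8]
opening: 0.006
```

The crossbar stops hard at TCP z = 0.1145 with 26 N (0.115 expected when level), so the pad is on the block. I retreat and check.

```bash
python3 -m crank '[[1,0,0,-1,0,0,0],[1,0,0,-3,0,0,0],[1,0,0,-4,0,0,0],[1,0,0,-4,0,0,0],[1,0,0,0,0,0,0]]'
python3 - <<'E'
from h import *
o=[];R={}
for n in('side','scene'):
    c=snap(n,n+'10.png');p=proj(c,[.53,.04,.06]).astype(int);x,y=p
    for t in('handle_mid','pad_face','work_block_centre','brass_bush_centre','bolt_centre','tab_top'):
        r=place_of(t,n)
        if r: R.setdefault(t,[]).append(ray(c,r[0]['location'])); print(n,t,np.round(r[0]['location']),round(r[0]['p'],2))
    o.append(cv2.resize(c['color'][y-70:y+70,x-60:x+60],None,fx=3.3,fy=3.3,interpolation=cv2.INTER_CUBIC))
for t in R:
    if len(R[t])>1: print(t,tri(R[t]).round(3))
cv2.imwrite('pics/z10.png',np.hstack(o)[:,:,::-1])
print(get_state()['contact_force'])
E
```

```text
time: 16.75
eef_pos: [0.5353, 0.0967, 0.2362]
tcp_rot: [0.707, 0.707, 0.004, 0.005]
contact_force: [1.0, 0.9, 0.3]
opening: 0.001
side handle_mid [325. 237.] 0.9
side work_block_centre [322. 274.] 0.61
side brass_bush_centre [365. 293.] 0.62
side bolt_centre [283. 326.] 0.48
side tab_top [323. 342.] 0.56
scene handle_mid [280. 257.] 0.77
scene pad_face [303. 291.] 0.66
scene work_block_centre [302. 290.] 0.84
scene brass_bush_centre [348. 286.] 0.7
scene bolt_centre [314. 333.] 0.52
scene tab_top [363. 316.] 0.64
handle_mid [0.536 0.126 0.061]
work_block_centre [0.532 0.029 0.018]
brass_bush_centre [ 0.634 -0.023  0.015]
bolt_centre [ 0.452 -0.13   0.017]
tab_top [ 0.539 -0.193  0.054]
[-1.30969996  0.38057413  0.57312073]
```

View pics/z10.png

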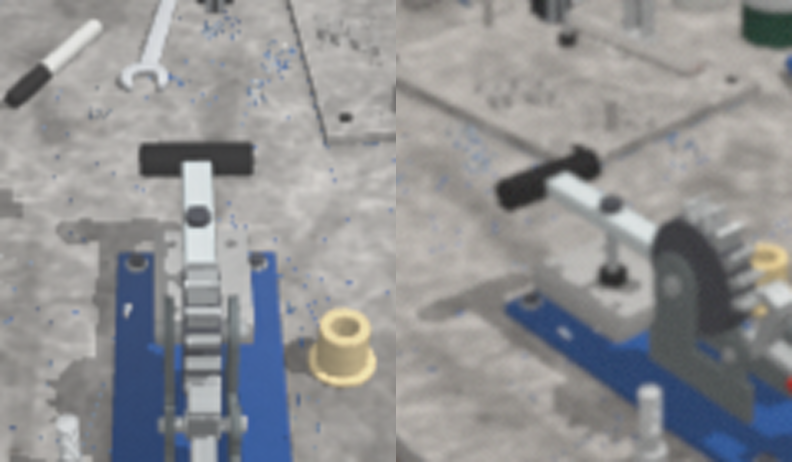

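```bash
python3 - <<'E'
import pickle
from h import *
C=pickle.load(open('C.pkl','rb'))
for t in(.85,.90,.93,.96,1.0):
    e=.96-t; P=[.53,-.0767+.175*np.cos(e),.085+.175*np.sin(e)]
    print(t,[proj(C[n],P).round(1) for n in C])
o=[]
for n in('scene','side'):
    x,y=proj(C[n],[.535,.02,.03]).astype(int)
    for k in('0','10'):
        o.append(cv2.resize(cv2.imread('pics/%s%s.png'%(n,k))[y-30:y+30,x-40:x+40],None,fx=5,fy=5,interpolation=cv2.INTER_CUBIC))
cv2.imwrite('pics/cmp.png',np.vstack([np.hstack(o[:2]),np.hstack(o[2:])]))
for n in C:
  for z in(.08,): print(n,[ (p) for p in [proj(C[n],[.53,.04,.06]).astype(int)]])
E
```

```text
0.85 [array([283.9, 247.5]), array([322.4, 229.9])]
0.9 [array([283.8, 250.6]), array([322.3, 232.6])]
0.93 [array([283.8, 252.4]), array([322.3, 234.2])]
0.96 [array([283.9, 254.3]), array([322.3, 235.8])]
1.0 [array([284. , 256.8]), array([322.3, 238.1])]
scene [array([297, 272])]
side [array([321, 259])]
```

View pics/cmp.png

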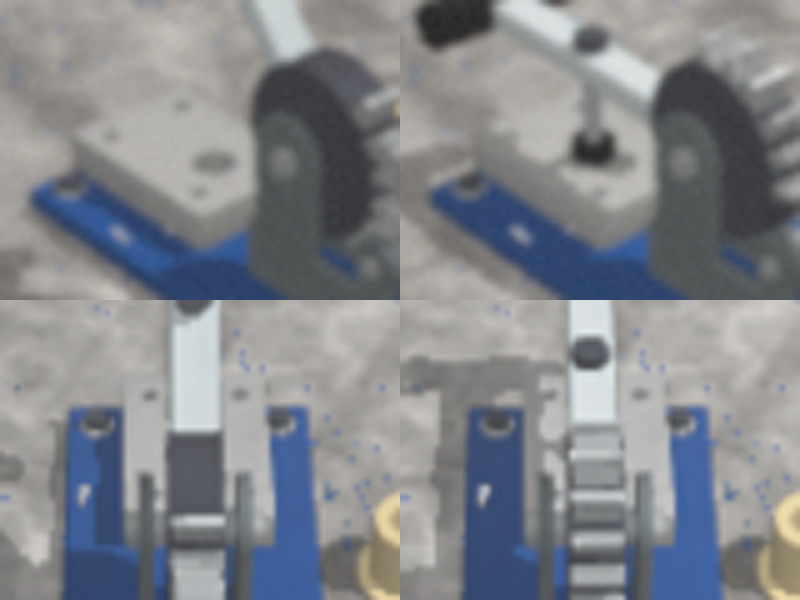

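Before and after, the block lies at the same pixels. The crossbar, at about (283,256) in the scene view and (320,237) in the side view, fits an arm angle of 0.96 or slightly more.

```bash
python3 -c "
from h import *
s=get_state();print(s['time'],s['contact_force'],s['eef_pos']);print(sign_off())"
```

```text
17.45 [-1.30969996  0.38057413  0.57312073] [0.5316523  0.09698487 0.2291398 ]
the job is handed in; nothing more can be done
None
```

The hold-down is closed onto the block and the job is handed in at 17.45 s. `sign_off()` gave no verdict, so this rests on my own checks.

**What I did**
- **Tab:** I pressed it with shut fingers until it stopped hard at about 21 N. It was still down after I let go.
- **Arm:** I followed the crossbar down until it stopped at 26 N, with the TCP at z = 0.1145 (0.115 expected when level). Then I lifted about 12 cm clear.

**Last checks**
- **Arm angle:** the crossbar's pixels in both fixed views fit 0.96 rad or slightly more.
- **Block:** it lies on the same pixels as at the start, with the pad on it.
- **Bystanders:** the bush, bolt, marker and spanner look in place. I did not measure the casting, marker or spanner afterwards.
- **Robot:** it touches nothing; the remaining force reading is about 1 N.

**What disagreed or went wrong**
- **First press on the tab:** it met about 8 N sideways, most likely the gripper's linkage against the sector teeth. I backed off, turned the gripper 90° and pressed again.
- **Rough network fixes:** the networks' two-view fixes put the crossbar at z = 61 mm (85 mm when level), the block about 15 mm from its first fix, and the bolt about 13 mm from its own. For the crossbar and block I trusted the direct pixel comparison. For the bolt I had only a look at the pictures.

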